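# Close up the sample chest

## Task

Close up the small plywood sample chest with your fingertips: push the drawer that has the grey sample tin in it fully shut, and push the lid on top over so that it lies shut. Leave the other drawer, with the white espresso cup, open as it stands. Push on the outer faces only, gently, so that nothing tips over, and do not press on hard once the drawer is home; do not grip anything, touch or lift the tin or the cup, or disturb the other things on the worktop.

Things in the scene. Friction and masses are not known exactly. Their poses are not given: they have to be found in the camera images.
- chest: plywood chest, 150 deep x 200 wide x 118 high (127 with the lid shut), fixed to the worktop, two drawers side by side in its front. Origin: on its underside, middle of its front edge; x points into the chest (drawers shut along +x), y to the left along the front, z up. Drawer centre lines at y = +46 (left) and -46 (right).
- lid (a joint): hinge of the chest's lid, rad: 0 shut, 1.78 fully open. The axis runs along y at the top of the chest's front edge (x = 2, z = 118 in the chest's frame). At the start the lid stands open, leaning about 10 degrees past upright over the drawers; pushed back past upright (1.57) it falls shut by itself, damped.
- lid_edge (a point): middle of the lid's free edge, the upper one while it is open. The lid is a board 146 from hinge to free edge, 200 wide, 8 thick, 0.14 kg. While it is open its upper face, with a small wooden tab (50 wide, 12 long, 6 proud, 20 from the free edge), looks outward to the chest's -x, and a push along +x on that face shuts it.
- drawer_left (a joint): slide of the left drawer, m: 0 fully shut, about 0.09 to 0.115 at the start, 0.125 at most; no catch or spring, slides with about 1 N of friction and light damping and stays where it is left.
- front_left (a point): point on the outer face of the left drawer's front, mid-width, 46 above the worktop; moves with the drawer (12 before the chest's front edge when shut). The front is a flat upright wooden panel, 88 wide, 15 thick, from 10 to 80 above the worktop, with a finger cut-out 30 wide, 16 deep in mid top edge; fronts are 4 apart. Box behind: 84 wide, walls up to 52, inner floor at 15. Axes as the chest's.
- drawer_right (a joint): slide of the right drawer, m: 0 fully shut, about 0.09 to 0.115 at the start, 0.125 at most; no catch or spring, slides with about 1 N of friction and light damping and stays where it is left.
- front_right (a point): point on the outer face of the right drawer's front, mid-width, 46 above the worktop; moves with the drawer (12 before the chest's front edge when shut). The front is a flat upright wooden panel, 88 wide, 15 thick, from 10 to 80 above the worktop, with a finger cut-out 30 wide, 16 deep in mid top edge; fronts are 4 apart. Box behind: 84 wide, walls up to 52, inner floor at 15. Axes as the chest's.
- tin: closed round grey sample tin, 68 across, 60 high. Stands loose in one of the two drawers, on its floor. Origin: centre of its underside; z up.
- cup: white espresso cup with a handle, 64 across, 87 over the handle, 50 high. Stands loose in one of the two drawers, on its floor. Origin: centre of its underside; z up. Its drawer stays open.
- dosing_cup: bare metal dosing cup, 54 across, 80 high, loose on the worktop to the right of the chest; origin under its centre. Near it stand two tall fixed grinders; the big one's spout and lever hang out to about 0.39 m ahead and 0.37 m right of the robot's base, 0.31 to 0.51 m up: keep the arm clear of it.
- grinder_brush: wooden grinder brush, 39x138x18, lying loose on the worktop to the right of the chest; origin under its centre.
- jar: glass jar with a pale lid, 78 across, 142 high, loose on the worktop to the left of the chest; origin under its centre. A fixed pipe rack stands beside the robot, its boards beginning 0.28 m left of the base and reaching to 0.05 m ahead of it, 0.3 and 0.7 m up: keep the arm's elbow clear of it.
There are look-alikes about, which are no part of the job. What is shaped like the cup but orange is not meant.

How it is judged:
By the outcome, as a careful person would: the job done as asked, in the order asked, and still so for the second after the job is handed in, with the robot touching nothing.
It also fails if it takes over 43 s, if anything falls off the work surface, if the arm or the gripper's body presses on something with over 40 N, if the wrist force passes 120 N, or if a joint passes its speed limit or range.

## Robot

A 6-joint arm with a two-finger parallel gripper is mounted at the origin on a cart in front of the work surface, level with it; the furniture and walls round the work are solid. World frame = base frame: x ahead of the robot, y to its left, z up, the work surface at z = 0. Lengths are in m, angles in rad, forces in N, time in s.
With the tool pointing down it reaches from about 0.25 to 0.775 m from the base axis. Payload 4 kg.
Tool frame: the origin (TCP) lies at the very end of the fingers, on their centre line; the grasp point (between the pads) lies 19 mm behind it; z points along the fingers, y is the line along which they close (so a half turn about z gives the same grasp; the last joint's range is limited). The gripper opens to 94 mm and grips with 3 to 60 N. Pads are 16 mm wide; open, the fingers measure 119 mm over their backs; the gripper's body (75 mm by 177 mm) begins 78 mm behind the grasp point.
Start: joints at [-1.235, 0.087, 1.371, -0, 1.684, -0.103], TCP at [0.234, -0.498, 0.206] pointing down, gripper open.
Joint ranges: [-3.1, 3.1], [-0.76, 2.03], [0.27, 2.55], [-1.08, 4.22], [0.17, 2.65], [-2.57, 2.57]. Speed limits (rad/s): [2.79, 2.79, 3.14, 3.14, 3.14, 3.14].

## Interface

Orientations are given as [roll, pitch, yaw] about the fixed x, y, z axes, in that order (R = Rz(yaw) Ry(pitch) Rx(roll)).
In Python, from bench import robot, vision gives the robot as it stands.
- The arm moves only by the shell command python3 -m crank 'ROWS'. ROWS is JSON, a list of rows, each a list of 3 entries, a list of its own where there are three numbers: the closure, from 0 (fully open) to 1 (shut), then the shift along the tool's x, y, z in m, then the turn, a rotation vector about the tool's x, y, z in degrees. A call has 1 to 8 rows; each row shifts and turns the commanded pose from where the row before left it, along the tool's axes as they then stand; what a row does not reach is not made up. A row lasts 1/10 s, in which the tool goes at most 50 mm and 8.59 degrees, less where a joint would pass 70% of its speed; a pose out of reach is approached as far as the arm can. A call with a gripper value outside its range is refused whole. The fingers move at their own pace and stop on an object; the grip force is fixed at half the most. Time passes only in rows, so rows that do not move let the fingers close. It gives the time, the measured TCP pose, the force, the opening and the grip force at its end, in the units of the state.
- robot.get_obs(): the state, without advancing time (a new reading comes with each control period).
- vision.snapshot(name): name is "scene" or "top" or "wrist"; returns a dict with "color" (420x560x3 uint8, red, green, blue), "z_map" (420x560 float32, m along the optical axis (not along the pixel's ray), 0 where there is no reading), "fx", "fy", "cx", "cy" (pixels), "R" (3x3) and "t" (3): a world point X has camera coordinates R X + t. Camera axes: x right, y down, z forward; pixel columns grow to the right and rows downward; lengths in m; the calibration is good to about 2 mm. A picture is of the moment at which its call begins.
- robot.close_job(): hands the job in; it is judged then, once.
The state is a dict: "time": time; "joint_positions": joint angles; "qvel": joint speeds; "joint_torque": joint torques, N m; "tool_pos": TCP position; "ee_rot": TCP orientation; "wrist_force": force on the tool from outside, world axes, zero at the start; "wrist_torque": the same for the moment, N m; "width": finger opening in m; "finger_force": force on a finger pad.
Only numpy, scipy, OpenCV 4.12 (cv2) and the standard library are available. Lean on these libraries where they do the work, as an engineer would, in place of code of your own. Each camera call takes 0.05 s, during which the arm holds its last target. There are 200 camera calls.

## Working session

There is one attempt and no reset: what is moved stays moved. The work goes in short steps, Python scripts to look and compute and a shell command to move; the robot and the scene stay as the last step left them, time stands still between calls to the robot, and variables do not carry over. Pictures are saved under pics/ and viewed, at most 10 in all, crops included, and the job is handed in when it is done.

```bash
mkdir -p pics; ls
python3 - <<'E'
from bench import robot, vision
import cv2,numpy as np,pickle
for n in("scene","top"):
    s=vision.snapshot(n);cv2.imwrite(f"pics/{n}0.png",s["color"][:,:,::-1]);pickle.dump(s,open(f"{n}0.pkl","wb"))
    print(n,s["fx"],s["cx"],s["cy"],(-s["R"].T@s["t"]).round(3),s["R"].round(2).tolist())
o=robot.get_obs();print({k:np.round(v,3).tolist() for k,v in o.items()})
E
```

```text
pics
scene 391.41188436866975 280.1782624514895 210.92082321988272 [ 0.181 -0.42   0.965] [[0.74, -0.67, 0.0], [-0.54, -0.6, -0.59], [0.4, 0.44, -0.81]]
top 494.7448138175763 272.8735212498115 211.7105574485292 [0.42  0.056 1.439] [[0.03, -1.0, 0.01], [-0.99, -0.03, -0.12], [0.12, -0.01, -0.99]]
{'time': 0.1, 'joint_positions': [-1.235, 0.088, 1.372, -0.0, 1.684, -0.103], 'qvel': [-0.0, -0.002, -0.003, -0.0, 0.001, -0.001], 'joint_torque': [0.002, -34.126, -30.33, 0.072, 0.03, -0.0], 'tool_pos': [0.233, -0.497, 0.204], 'ee_rot': [-3.14, -0.0, 0.439], 'wrist_force': [-0.456, -1.133, 0.317], 'wrist_torque': [0.023, -0.01, 0.026], 'finger_force': 0.0, 'width': 0.094}
```

View pics/scene0.png

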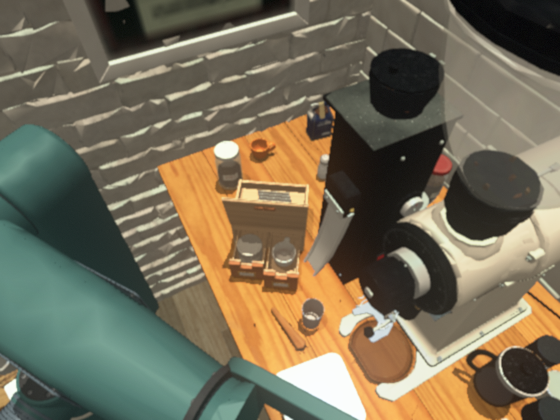

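View pics/top0.png

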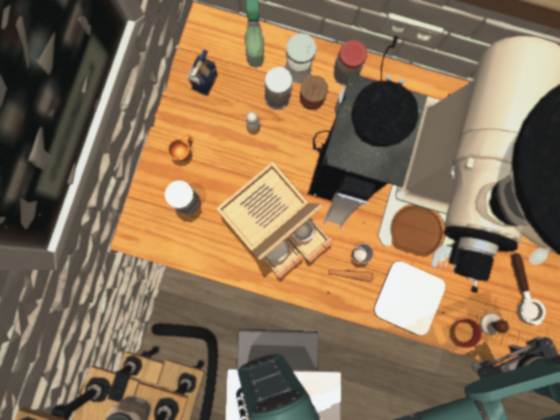

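The scene view shows the chest with its lid open around (265,215), and two drawers at about (248,255) and (283,265). In the top view the chest is around (275,220). I'll zoom in to see what each drawer holds.

Run:
```python
import cv2,numpy as np,pickle
a=pickle.load(open("scene0.pkl","rb"));b=pickle.load(open("top0.pkl","rb"))
c1=cv2.resize(a["color"][165:305,205:325],None,fx=3.3,fy=3.3,interpolation=2);c2=cv2.resize(b["color"][155:290,210:340],None,fx=3.0,fy=3.42,interpolation=2)
h=min(len(c1),len(c2));cv2.imwrite("pics/z.png",np.hstack([c1[:h],c2[:h]])[:,:,::-1])
def pt(s,u,v):
    z=s["z_map"][v,u];p=np.array([(u-s["cx"])/s["fx"]*z,(v-s["cy"])/s["fy"]*z,z]);return s["R"].T@(p-s["t"])
# height-banded cloud from both views
for n,s in(("scene",a),("top",b)):
    v,u=np.mgrid[0:420,0:560];z=s["z_map"];P=np.stack([(u-s["cx"])/s["fx"]*z,(v-s["cy"])/s["fy"]*z,z],-1);W=(P-s["t"])@s["R"]
    s["W"]=W
    for q in ([(231,270),(262,276),(266,285),(297,290),(248,245),(283,255),(228,150)] if n=="scene" else [(282,272),(318,250),(280,255),(304,232),(220,210),(272,166),(320,207),(262,256),(180,195)]):
        print(n,q,W[q[1],q[0]].round(3))
pickle.dump((a["W"],b["W"]),open("W.pkl","wb"))
```

```text
scene (231, 270) [0.414 0.025 0.039]
scene (262, 276) [ 0.467 -0.038  0.024]
scene (266, 285) [ 0.46  -0.062  0.017]
scene (297, 290) [ 0.516 -0.122  0.001]
scene (248, 245) [0.485 0.037 0.072]
scene (283, 255) [ 0.552 -0.029  0.025]
scene (228, 150) [0.626 0.293 0.14 ]
top (282, 272) [0.425 0.014 0.079]
top (318, 250) [ 0.488 -0.084  0.067]
top (280, 255) [0.471 0.021 0.074]
top (304, 232) [ 0.541 -0.048  0.021]
top (220, 210) [0.586 0.186 0.118]
top (272, 166) [0.712 0.05  0.113]
top (320, 207) [ 0.582 -0.068  0.259]
top (262, 256) [0.461 0.068 0.26 ]
top (180, 195) [0.62  0.291 0.141]
```

View pics/z.png

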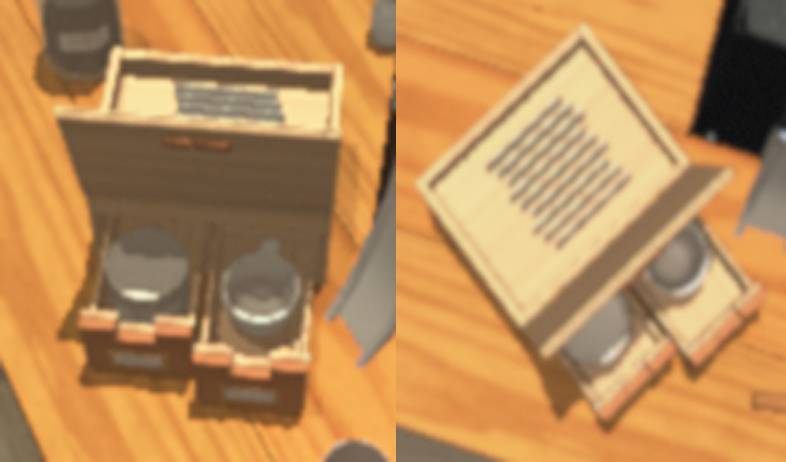

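Left and right crops agree. The grey tin is in the left drawer (crop 145,265) and the white cup is in the right one (crop 260,290). Next I'll fit the chest frame from the depth points.

```bash
cat > fit.py <<'E'
import numpy as np,pickle
A,B=pickle.load(open("W.pkl","rb"))
A=A[165:305,205:325].reshape(-1,3);B=B[155:290,210:340].reshape(-1,3)
# lid free edge: top-view points near the top
T=B[(B[:,2]>.245)&(B[:,2]<.275)&(B[:,0]<.62)]
d=np.linalg.svd(T[:,:2]-T[:,:2].mean(0))[2][0];d*=np.sign(d[1])
print("edge yaw",np.degrees(np.arctan2(-d[0],d[1])),"n",len(T),"zmax",T[:,2].max())
# lid face
L=A[(A[:,2]>.14)&(A[:,2]<.255)&(A[:,0]<.62)&(A[:,1]<.11)]
for _ in range(4):
    c=L.mean(0);n=np.linalg.svd(L-c)[2][2];n*=np.sign(n[0]);r=(L-c)@n;L=L[abs(r)<max(.004,1.5*r.std())]
print("lid n",n.round(3),"yaw",np.degrees(np.arctan2(n[1],n[0])),"tilt",np.degrees(np.arcsin(n[2])),"c",c.round(3),len(L))
yaw=np.arctan2(n[1],n[0])
for yaw in (yaw,):
    X=np.array([np.cos(yaw),np.sin(yaw)]);Y=np.array([-X[1],X[0]])
    print("lid edge ends y",np.percentile(T[:,:2]@Y,[1,99]).round(4),"x",np.percentile(T[:,:2]@X,[2,50,98]).round(4))
    H=B[(B[:,2]>.105)&(B[:,2]<.13)]
    print("chest rim x,y",np.percentile(H[:,:2]@X,[1,99]).round(4),np.percentile(H[:,:2]@Y,[1,99]).round(4))
    mid=np.mean(np.percentile(T[:,:2]@Y,[1,99]))
    for s,nm in((46,"left"),(-46,"right")):
        for n_,C in(("scene",A),("top",B)):
            x=C[:,:2]@X;y=C[:,:2]@Y-mid
            m=(abs(y-s/1000)<.03)&(C[:,2]>.025)&(C[:,2]<.085);xx=x[m]
            F=m&(x<np.percentile(xx,1)+.03)
            if n_=="scene":
                q=F&(C[:,2]<.065);
            else: q=F&(C[:,2]>.07)
            print(nm,n_,q.sum(),np.percentile(x[q],[2,10,25,50,75]).round(4))
    print("X",X,"mid",mid)
E
python3 fit.py
```

```text
edge yaw 41.24353289373381 n 373 zmax 0.2649962522488866
lid n [0.726 0.655 0.21 ] yaw 42.080506178886154 tilt 12.146454461533137 c [0.53  0.011 0.2  ] 1523
lid edge ends y [-0.49   -0.2506] x [0.3824 0.3908 0.3966]
chest rim x,y [0.3488 0.5725] [-0.5159 -0.2484]
left scene 175 [0.2997 0.3198 0.3208 0.3216 0.3227]
left top 61 [0.3005 0.3073 0.3204 0.3244 0.3282]
right scene 170 [0.2978 0.2987 0.2996 0.3002 0.3014]
right top 58 [0.2984 0.2997 0.3021 0.3059 0.3099]
X [0.7422039  0.67017414] mid -0.3703128105287631
```

Chest heading is about 42°, with the left front at x' ≈ 0.321, y' ≈ -0.304, and the right front at x' ≈ 0.300. I'll push with closed fingers tilted about 40°, so the gripper body clears the lid and the right drawer. First I move left, away from the grinder.

```bash
cat > h.py <<'E'
import numpy as np,sys
from scipy.spatial.transform import Rotation as R
from bench import robot
yaw=np.radians(42);X=np.array([np.cos(yaw),np.sin(yaw),0]);Y=np.array([-X[1],X[0],0]);Z=np.array([0,0,1.])
def show(tgt=None,down=None):
    "tgt: chest-axes x',y',z; down: tool angle below horizontal, deg"
    o=robot.get_obs();Rt=R.from_euler("xyz",o["ee_rot"]);p=np.array(o["tool_pos"])
    print("t",round(o["time"],2),"x'y'z",[round(float(p@a),4) for a in(X,Y,Z)],"world",p.round(3),"F chest",[round(float(np.array(o["wrist_force"])@a),1) for a in(X,Y,Z)],"q",np.round(o["joint_positions"],2))
    if tgt is not None:
        print("shift tool",Rt.inv().apply(tgt[0]*X+tgt[1]*Y+tgt[2]*Z-p).round(4))
    if down is not None:
        a=np.radians(down);z=np.cos(a)*X-np.sin(a)*Z;y=-Y;G=R.from_matrix(np.c_[np.cross(y,z),y,z])
        print("rotvec tool deg",np.degrees((Rt.inv()*G).as_rotvec()).round(2))
    print("chest axes X Y Z in tool:",[Rt.inv().apply(a).round(3).tolist() for a in(X,Y,Z)])
if __name__=="__main__":
    v=[float(a) for a in sys.argv[1:]];show(v[:3] if len(v)>2 else None,v[3] if len(v)>3 else None)
E
python3 -m crank '[[1,[0.015,-0.032,0],[0,0,0]],[1,[0.015,-0.032,0],[0,0,0]],[1,[0.015,-0.032,0],[0,0,0]],[1,[0.015,-0.032,0],[0,0,0]],[1,[0.015,-0.032,0],[0,0,0]],[1,[0.015,-0.032,0],[0,0,0]],[1,[0.015,-0.032,0],[0,0,0]],[1,[0,0,0],[0,0,0]]]'; python3 h.py 0.26 -0.304 0.2 50
```

```text
time: 0.9
tool_pos: [0.2335, -0.2476, 0.2055]
ee_rot: [3.141, -0.001, 0.442]
wrist_force: [-0.1, 0.6, -0.1]
width: 0.0331
finger_force: 0.0
t 0.9 x'y'z [0.0078, -0.3403, 0.2055] world [ 0.233 -0.248  0.206] F chest [0.3, 0.5, -0.1] q [-0.98 -0.4   1.79  0.    1.75  0.15]
shift tool [ 0.2312 -0.1071  0.0057]
rotvec tool deg [  5.84  39.67 -15.98]
chest axes X Y Z in tool: [[0.958, -0.287, 0.001], [-0.287, -0.958, -0.001], [0.001, 0.0, -1.0]]
```

```bash
python3 -m crank '[[1,[0.0385,-0.0178,0],[0,0,0]],[1,[0.0385,-0.0178,0],[0,0,0]],[1,[0.0385,-0.0178,0],[0,0,0]],[1,[0.0385,-0.0178,0],[0,0,0]],[1,[0.0385,-0.0178,0],[0,0,0]],[1,[0.0385,-0.0178,0],[0,0,0]],[1,[0,0,0],[0.98,6.61,-2.66]],[1,[0,0,0],[0.98,6.61,-2.66]]]';python3 -m crank '[[1,[0,0,0],[0.98,6.61,-2.66]],[1,[0,0,0],[0.98,6.61,-2.66]],[1,[0,0,0],[0.98,6.61,-2.66]],[1,[0,0,0],[0.98,6.61,-2.66]],[1,[0,0,0],[0,0,0]]]'; python3 h.py 0.28 -0.304 0.055 50
```

```text
time: 1.7
tool_pos: [0.3992, -0.0526, 0.2046]
ee_rot: [-3.116, -0.234, 0.541]
wrist_force: [-0.4, -0.9, -0.5]
width: 0.0002
finger_force: 0.0
time: 2.2
tool_pos: [0.3959, -0.0581, 0.2025]
ee_rot: [-3.132, -0.697, 0.716]
wrist_force: [-0.4, 1.0, -1.0]
width: 0.0004
finger_force: 0.0
t 2.2 x'y'z [0.2553, -0.3081, 0.2025] world [ 0.396 -0.058  0.203] F chest [0.4, 1.0, -1.0] q [-0.92 -0.46  2.    0.7   1.65 -0.03]
shift tool [-0.0758 -0.0033  0.1289]
rotvec tool deg [ 0.11  0.06 -0.76]
chest axes X Y Z in tool: [[0.767, -0.011, 0.642], [-0.013, -1.0, -0.002], [0.642, -0.007, -0.767]]
```

```bash
python3 -m crank '[[1,[-0.0152,-0.0007,0.0258],[0,0,0]],[1,[-0.0152,-0.0007,0.0258],[0,0,0]],[1,[-0.0152,-0.0007,0.0258],[0,0,0]],[1,[-0.0152,-0.0007,0.0258],[0,0,0]],[1,[-0.0152,-0.0007,0.0258],[0,0,0]],[1,[0,0,0],[0,0,0]],[1,[0,0,0],[0,0,0]]]'; python3 h.py 0.30 -0.304 0.055
python3 - <<'E'
from bench import vision
import cv2,numpy as np
a=vision.snapshot("scene")["color"][150:320,180:340];b=vision.snapshot("top")["color"][140:310,190:350]
cv2.imwrite("pics/c1.png",cv2.resize(np.hstack([a,b]),None,fx=2.45,fy=2.45,interpolation=2)[:,:,::-1])
E
```

```text
time: 2.9
tool_pos: [0.4136, -0.0363, 0.0584]
ee_rot: [-3.139, -0.697, 0.729]
wrist_force: [0.8, -0.3, 0.4]
width: 0.0006
finger_force: 0.0
t 2.9 x'y'z [0.2831, -0.3038, 0.0584] world [ 0.414 -0.036  0.058] F chest [0.4, -0.7, 0.4] q [-0.83 -0.31  2.2   0.72  1.33 -0.2 ]
shift tool [0.0108 0.0002 0.0135]
chest axes X Y Z in tool: [[0.767, -0.002, 0.642], [-0.003, -1.0, 0.0], [0.642, -0.002, -0.767]]
```

View pics/c1.png

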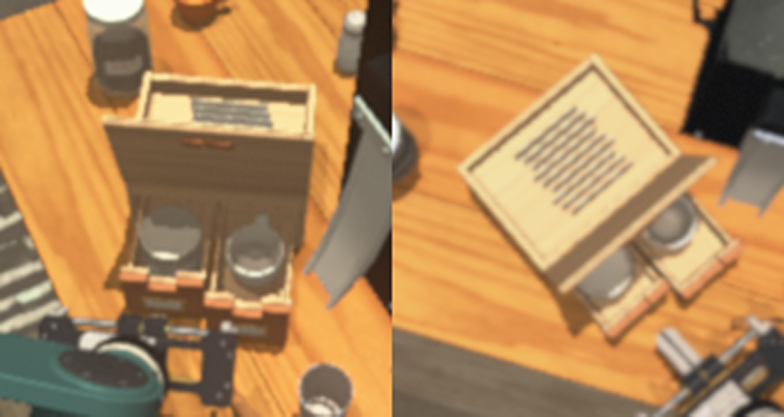

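The picture shows the fingertips standing before the left drawer's front (top crop 662,338), aimed at its middle, with the body above and in front of the right drawer. Now push gently.

```bash
python3 -m crank '[[1,[0.0061,0,0.0051],[0,0,0]],[1,[0.0061,0,0.0051],[0,0,0]],[1,[0.0061,0,0.0051],[0,0,0]],[1,[0.0061,0,0.0051],[0,0,0]],[1,[0.0061,0,0.0051],[0,0,0]],[1,[0.0061,0,0.0051],[0,0,0]],[1,[0.0061,0,0.0051],[0,0,0]],[1,[0.0061,0,0.0051],[0,0,0]]]'; python3 h.py .35 -.304 .056; python3 -m crank '[[1,[0.0061,0,0.0051],[0,0,0]],[1,[0.0061,0,0.0051],[0,0,0]],[1,[0.0061,0,0.0051],[0,0,0]],[1,[0.0061,0,0.0051],[0,0,0]],[1,[0,0,0],[0,0,0]]]'; python3 h.py .405 -.304 .056
```

```text
time: 3.8
tool_pos: [0.4612, 0.0063, 0.058]
ee_rot: [-3.14, -0.697, 0.729]
wrist_force: [-0.6, -0.4, 1.9]
width: 0.0005
finger_force: 1.0
t 3.8 x'y'z [0.3469, -0.3039, 0.058] world [0.461 0.006 0.058] F chest [-0.7, 0.1, 1.9] q [-0.63 -0.26  2.17  0.75  1.18 -0.06]
shift tool [0.0011 0.0001 0.0035]
chest axes X Y Z in tool: [[0.766, -0.003, 0.642], [-0.003, -1.0, -0.001], [0.642, -0.001, -0.766]]
time: 4.3
tool_pos: [0.4845, 0.0279, 0.0578]
ee_rot: [-3.139, -0.697, 0.73]
wrist_force: [-0.5, -0.4, 0.1]
width: 0.0002
finger_force: 0.0
t 4.3 x'y'z [0.3788, -0.3035, 0.0578] world [0.485 0.028 0.058] F chest [-0.6, -0.0, 0.1] q [-0.54 -0.23  2.14  0.75  1.12 -0.  ]
shift tool [0.019  0.0005 0.0182]
chest axes X Y Z in tool: [[0.766, -0.002, 0.642], [-0.003, -1.0, 0.0], [0.642, -0.002, -0.766]]
```

```bash
python3 -m crank '[[1,[0.0031,0,0.0026],[0,0,0]],[1,[0.0031,0,0.0026],[0,0,0]],[1,[0.0031,0,0.0026],[0,0,0]],[1,[0.0031,0,0.0026],[0,0,0]],[1,[0.0015,0,0.0013],[0,0,0]],[1,[0,0,0],[0,0,0]]]'; python3 h.py; for i in 1 2 ; do :; done
python3 - <<'E'
from bench import vision
import cv2,numpy as np,pickle
A=vision.snapshot("scene");B=vision.snapshot("top");pickle.dump((A,B),open("s2.pkl","wb"))
a=A["color"][150:320,180:340];b=B["color"][140:310,190:350]
cv2.imwrite("pics/c2.png",cv2.resize(np.hstack([a,b]),None,fx=2.45,fy=2.45,interpolation=2)[:,:,::-1])
E
```

```text
time: 4.9
tool_pos: [0.498, 0.0393, 0.0578]
ee_rot: [-3.14, -0.697, 0.729]
wrist_force: [0.7, -0.0, -0.5]
width: 0.0003
finger_force: 0.1
t 4.9 x'y'z [0.3964, -0.304, 0.0578] world [0.498 0.039 0.058] F chest [0.5, -0.5, -0.5] q [-0.49 -0.2   2.12  0.75  1.08  0.03]
chest axes X Y Z in tool: [[0.766, -0.003, 0.642], [-0.003, -1.0, -0.001], [0.642, -0.001, -0.766]]
```

View pics/c2.png

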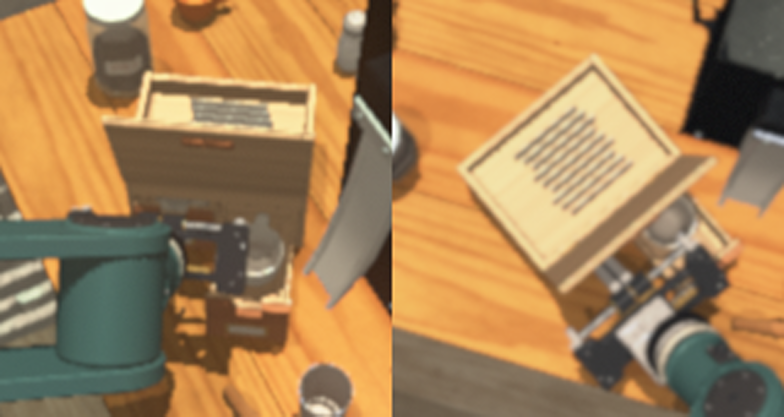

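The left drawer is nearly home. The right drawer's front (scene crop 255,300) hasn't moved, and the lid is still clear. I'll creep the rest and watch the force.

```bash
python3 -m crank '[[1,[0.0015,0,0.0013],[0,0,0]],[1,[0.0015,0,0.0013],[0,0,0]],[1,[0,0,0],[0,0,0]]]'|grep -E "pos|force";echo; python3 -m crank '[[1,[0.0015,0,0.0013],[0,0,0]],[1,[0,0,0],[0,0,0]]]'|grep -E "pos|force";echo; python3 -m crank '[[1,[0.0015,0,0.0013],[0,0,0]],[1,[0,0,0],[0,0,0]]]' |grep -E "pos|force";python3 h.py
```

```text
tool_pos: [0.5011, 0.0418, 0.058]
wrist_force: [-0.1, -0.1, 0.6]
finger_force: 0.2

tool_pos: [0.5026, 0.0431, 0.058]
wrist_force: [-0.7, -1.0, 1.2]
finger_force: 0.3

tool_pos: [0.5039, 0.0444, 0.0577]
wrist_force: [-0.9, -1.8, 0.4]
finger_force: 0.5
t 5.7 x'y'z [0.4042, -0.3041, 0.0577] world [0.504 0.044 0.058] F chest [-1.8, -0.7, 0.4] q [-0.47 -0.19  2.12  0.75  1.07  0.05]
chest axes X Y Z in tool: [[0.767, -0.003, 0.642], [-0.003, -1.0, -0.001], [0.642, -0.001, -0.767]]
```

```bash
for i in 1; do python3 -m crank '[[1,[0.0012,0,0.001],[0,0,0]],[1,[0,0,0],[0,0,0]]]'|grep -E "pos|force";echo; python3 h.py|head -1; python3 -m crank '[[1,[0.0012,0,0.001],[0,0,0]],[1,[0,0,0],[0,0,0]]]'|grep -E "pos|force"; python3 h.py|head -1; done
```

```text
tool_pos: [0.5046, 0.0449, 0.0574]
wrist_force: [-5.2, -5.4, 3.1]
finger_force: 3.6

t 5.9 x'y'z [0.405, -0.3043, 0.0574] world [0.505 0.045 0.057] F chest [-7.5, -0.5, 3.1] q [-0.46 -0.19  2.11  0.75  1.06  0.05]
tool_pos: [0.505, 0.0452, 0.0573]
wrist_force: [-13.0, -9.3, 8.1]
finger_force: 8.1
t 6.1 x'y'z [0.4056, -0.3043, 0.0573] world [0.505 0.045 0.057] F chest [-15.9, 1.8, 8.1] q [-0.46 -0.19  2.11  0.75  1.06  0.05]
```

The force rose to 16 N at x' = 0.405, so the drawer is home. I back off straight, then raise the hand.

```bash
python3 -m crank '[[1,[-0.0077,0,-0.0064],[0,0,0]],[1,[-0.0192,0,-0.016],[0,0,0]],[1,[-0.0192,0,-0.016],[0,0,0]],[1,[-0.0192,0,-0.016],[0,0,0]],[1,[-0.0192,0,-0.016],[0,0,0]],[1,[-0.0192,0,-0.016],[0,0,0]],[1,[0,0,0],[0,0,0]]]'|grep force; python3 h.py .28 -.35 .20 50
```

```text
wrist_force: [0.8, 0.2, -0.2]
finger_force: 0.0
t 6.8 x'y'z [0.2707, -0.3045, 0.0573] world [ 0.405 -0.045  0.057] F chest [0.7, -0.4, -0.2] q [-0.87 -0.32  2.21  0.72  1.35 -0.23]
shift tool [ 0.0991  0.0453 -0.1032]
rotvec tool deg [ 0.24  0.04 -0.38]
chest axes X Y Z in tool: [[0.766, -0.008, 0.642], [-0.007, -1.0, -0.004], [0.642, -0.001, -0.767]]
```

Run:
```python
from bench import vision
import numpy as np,pickle
from h import X,Y
s=vision.snapshot("top");v,u=np.mgrid[0:420,0:560];z=s["z_map"];P=np.stack([(u-s["cx"])/s["fx"]*z,(v-s["cy"])/s["fy"]*z,z],-1);W=(P-s["t"])@s["R"]
q=W[155:290,210:330].reshape(-1,3);x=q@X;y=q@Y
m=(q[:,2]>.24)&(q[:,2]<.275)&(x>.36);print("lid edge x",np.percentile(x[m],[5,50,95]),"y",np.percentile(y[m],[3,97]),"z",np.percentile(q[m][:,2],[50,95]),m.sum())
```

```text
lid edge x [0.38658506 0.39248667 0.44257025] y [-0.49795863 -0.2553635 ] z [0.2578909  0.26446315] 465
```

```bash
python3 -m crank '[[1,[0.02,0.009,-0.0206],[0,0,0]],[1,[0.02,0.009,-0.0206],[0,0,0]],[1,[0.02,0.009,-0.0206],[0,0,0]],[1,[0.02,0.009,-0.0206],[0,0,0]],[1,[0.02,0.009,-0.0206],[0,0,0]],[1,[0.023,0,0.0193],[0,0,0]],[1,[0.023,0,0.0193],[0,0,0]],[1,[0.0077,0,0.0064],[0,0,0]]]'|grep force; python3 h.py .36 -.35 .20; python3 -m crank '[[1,[0.0046,0,0.0039],[0,0,0]],[1,[0.0046,0,0.0039],[0,0,0]],[1,[0.0046,0,0.0039],[0,0,0]],[1,[0.0046,0,0.0039],[0,0,0]],[1,[0.0046,0,0.0039],[0,0,0]],[1,[0.0046,0,0.0039],[0,0,0]]]'|grep force; python3 h.py
```

```text
wrist_force: [-0.4, 0.2, -0.3]
finger_force: 0.0
t 7.65 x'y'z [0.3554, -0.3478, 0.2009] world [ 0.497 -0.021  0.201] F chest [-0.1, 0.4, -0.3] q [-0.63 -0.29  1.89  0.69  1.42  0.14]
shift tool [0.0029 0.0022 0.0036]
chest axes X Y Z in tool: [[0.766, 0.001, 0.643], [-0.0, -1.0, 0.001], [0.643, -0.001, -0.766]]
wrist_force: [0.2, -0.2, -0.4]
finger_force: 0.0
t 8.25 x'y'z [0.3891, -0.3494, 0.2002] world [0.523 0.001 0.2  ] F chest [0.0, -0.3, -0.4] q [-0.55 -0.26  1.86  0.68  1.36  0.21]
chest axes X Y Z in tool: [[0.767, -0.004, 0.642], [-0.004, -1.0, -0.002], [0.642, -0.001, -0.767]]
```

```bash
python3 -m crank '[[1,[0.0038,0,0.0032],[0,0,0]],[1,[0.0038,0,0.0032],[0,0,0]],[1,[0.0038,0,0.0032],[0,0,0]],[1,[0.0038,0,0.0032],[0,0,0]],[1,[0.0038,0,0.0032],[0,0,0]],[1,[0.0038,0,0.0032],[0,0,0]]]'|grep force; python3 h.py|head -1; python3 -m crank '[[1,[0.0038,0,0.0032],[0,0,0]],[1,[0.0038,0,0.0032],[0,0,0]],[1,[0.0038,0,0.0032],[0,0,0]],[1,[0.0038,0,0.0032],[0,0,0]],[1,[0.0038,0,0.0032],[0,0,0]],[1,[0.0038,0,0.0032],[0,0,0]]]'|grep force; python3 h.py
python3 - <<'E'
from bench import vision
import cv2,numpy as np
a=vision.snapshot("scene")["color"][150:320,180:340];b=vision.snapshot("top")["color"][140:310,190:350]
cv2.imwrite("pics/c3.png",cv2.resize(np.hstack([a,b]),None,fx=2.45,fy=2.45,interpolation=2)[:,:,::-1])
E
```

```text
wrist_force: [0.2, 0.6, -0.1]
finger_force: 0.0
t 8.85 x'y'z [0.4191, -0.3492, 0.2001] world [0.545 0.021 0.2  ] F chest [0.6, 0.3, -0.1] q [-0.47 -0.22  1.84  0.67  1.31  0.26]
wrist_force: [-0.4, -0.4, 0.6]
finger_force: 0.0
t 9.45 x'y'z [0.4489, -0.3493, 0.2001] world [0.567 0.041 0.2  ] F chest [-0.6, -0.0, 0.6] q [-0.4  -0.19  1.81  0.66  1.26  0.31]
chest axes X Y Z in tool: [[0.767, -0.003, 0.642], [-0.003, -1.0, -0.001], [0.642, -0.001, -0.767]]
```

View pics/c3.png

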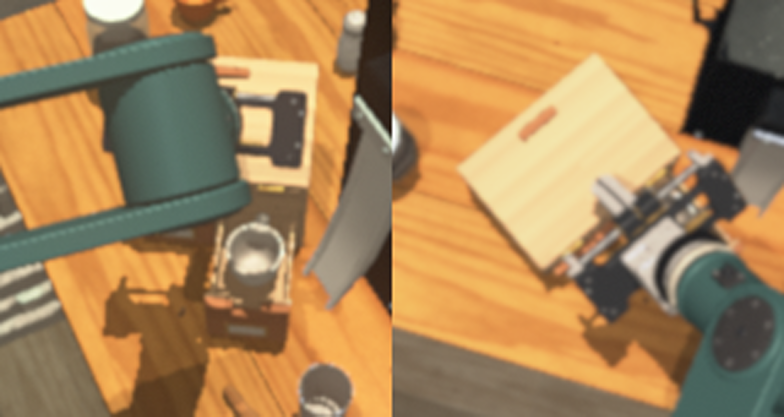

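The lid lies shut, with its tab visible at top crop (538,123). The right drawer and cup stand as before. I'll retract and check that the left drawer stayed home.

```bash
python3 -m crank '[[1,[-0.0128,0,-0.0355],[0,0,0]],[1,[-0.0128,0,-0.0355],[0,0,0]],[1,[-0.0128,0,-0.0355],[0,0,0]],[1,[-0.0128,0,-0.0355],[0,0,0]],[1,[-0.0128,0,-0.0355],[0,0,0]],[1,[-0.0128,0,-0.0355],[0,0,0]],[1,[0,0,0],[0,0,0]],[1,[0,0,0],[0,0,0]]]'|grep force; python3 h.py|head -1
python3 - <<'E'
from bench import vision
import cv2,numpy as np
from h import X,Y
A=vision.snapshot("scene");B=vision.snapshot("top")
a=A["color"][150:320,180:340];b=B["color"][140:310,190:350]
cv2.imwrite("pics/c4.png",cv2.resize(np.hstack([a,b]),None,fx=2.45,fy=2.45,interpolation=2)[:,:,::-1])
for s in(A,B):
    v,u=np.mgrid[0:420,0:560];z=s["z_map"];P=np.stack([(u-s["cx"])/s["fx"]*z,(v-s["cy"])/s["fy"]*z,z],-1);q=((P-s["t"])@s["R"]).reshape(-1,3);x=q@X;y=q@Y
    m=(x>.44)&(x<.55)&(abs(y+.35)<.08);print("lid z",np.percentile(q[m][:,2],[5,50,95]).round(3))
    for c in(-.304,-.396):
        m=(abs(y-c)<.03)&(q[:,2]>.025)&(q[:,2]<.066)&(x>.28)&(x<.43);print("front x",c,m.sum(),np.percentile(x[m],[5,25,50,75]).round(4) if m.sum() else "")
E
```

```text
wrist_force: [-0.4, 0.4, -0.1]
finger_force: 0.0
t 10.35 x'y'z [0.2524, -0.3495, 0.3143] world [ 0.421 -0.091  0.314] F chest [0.0, 0.5, -0.1] q [-0.92 -0.38  1.72  0.72  1.79  0.09]
lid z [0.124 0.127 0.13 ]
front x -0.304 0 
front x -0.396 331 [0.2991 0.3005 0.3023 0.3814]
lid z [0.123 0.127 0.132]
front x -0.304 54 [0.41   0.4113 0.4132 0.4185]
front x -0.396 369 [0.3038 0.3574 0.3761 0.3967]
```

View pics/c4.png

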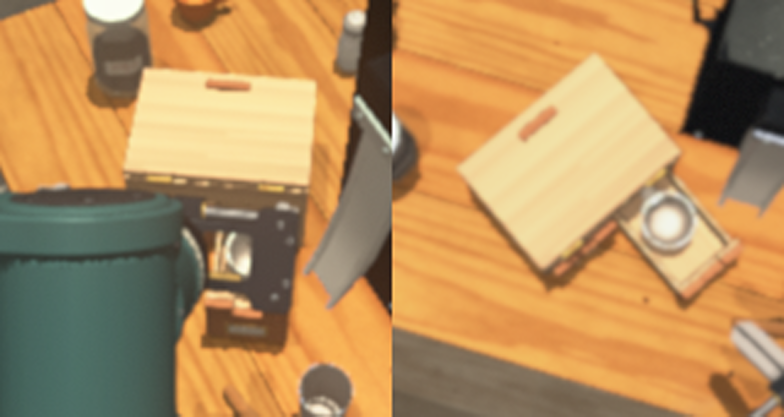

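The lid is flat at z = 0.127. The left front is flush at x' ≈ 0.411, and the right drawer is still at 0.300 with its cup in place. The arm is clear, so I'm handing in.

```bash
python3 -c "
from bench import robot
print(robot.close_job())"
```

```text
the job is handed in; nothing more can be done
None
```

Job handed in at about 10 s: the tin's drawer (left) is fully shut, the lid lies shut, the cup's drawer (right) is still open where it stood, and the arm is clear of everything.

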